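# Swing the bench loupe over the lock cylinder and clamp it

### The job

Push the swing arm of the inspection stand round with a fingertip until the loupe stands centred over the lock cylinder, then push the clamp lever on top of the post fully round to its stop, so that the loupe stays there. Only push, gently: do not pinch the arm or the lever, and leave the lock cylinder, the other parts on the stand and the spanner beside it where they lie.

Things in the scene. Friction and masses are not known exactly. Their poses are not given: they have to be found in the camera images.
- inspection_stand: Fixed stand, 120 mm high: grey T-shaped base plate 10 mm thick, upright steel post. Origin: on the post's axis at the plate's underside (worktop, z = 0). Its -x points from the post to the parts lying in front, z up. Plate x -170 to +57 mm; y +-127 mm in front, +-55 mm near the post (x > -45 mm). Swing arm and clamp lever both turn on the post's axis.
- swing_arm (a joint): Arm, limits -1.4 to 1.4 rad; at q it points along (-cos q, -sin q) in the stand's frame (counter-clockwise from above). Level bar 14 mm wide, z 68.5 to 84.5 mm, from a hub of radius 21 mm on the post to a ring of radius 21.5 mm round the loupe; push it 30 to 95 mm from the axis. Friction about 2 N at 75 mm, no spring: stays where left, lever loose or not. Below it nothing tops z 41 mm.
- loupe_axis (a point): Point on the vertical axis of the loupe at its lower rim, 58 mm above the worktop, 125 mm from the post's axis. The loupe is a black round magnifier, 36 mm across and 33 mm high, fixed in the ring at the arm's end.
- clamp_lever (a joint): Black lever on top of the post: loose at 0 to 0.2 rad, at its stop at 1.15; grows clockwise from above. In the stand's frame it points at angle 0.6 - q from +x (counter-clockwise positive), so away from the parts. Round bar 12 mm thick, mid-height z 108 mm, a ball of radius 9 mm at its end; push it 25 to 60 mm from the axis. Friction about 2 N at 50 mm, no spring: stays where left.
- lever_knob (a point): Centre of the ball at the end of the clamp lever, 70 mm from the post's axis, 108 mm above the worktop.
- lock_cylinder: The part to inspect: loose brass lock cylinder, 65 x 33 x 17 mm (long along its x), lying on the base plate in one of three places about 125 mm from the post's axis, under the arm's path at about -0.8, 0 or +0.8 rad. Origin: centre of its underside.
- toothed_cutter: Loose flat toothed steel wheel, 68 mm across, 10 mm thick, in another of the three places; stays where it is. Origin: centre of its underside.
- pin_tin: Loose round open tin of small pins, 64 mm across, 31 mm high, in the remaining place; stays where it is. Origin: centre of its underside.
- bench_lamp: Fixed desk lamp of the room, not part of the work: its round foot stands behind the stand, and its white shade hangs to the right of the stand at about x 0.59 to 0.66, y -0.10 to -0.02, z 0.42 to 0.49 m. Keep the arm clear of it.
- key_machine_1: Fixed key cutting machine of the room, right of the stand, not part of the work. Its long black lever slants from about x 0.62, y 0.03, z 0.05 towards the robot and up to x 0.33, y -0.28, z 0.42 m: pass over it (z above 0.5) on the way to the stand.
- spanner: Loose open-ended spanner, 141 x 26 x 6 mm, on the worktop to the left of the stand; stays where it is. Origin: centre of its underside.
There are look-alikes about, which are no part of the job. What is shaped like the lock_cylinder but brown or orange is not meant.

How it is judged:
By the outcome, as a careful person would: the job done as asked, in the order asked, and still so for the second after the job is handed in, with the robot touching nothing.
It also fails if it takes over 64 s, if anything falls off the work surface, if the arm or the gripper's body presses on something with over 40 N, if the wrist force passes 120 N, or if a joint passes its speed limit or range.

### The arm

A 6-joint arm with a two-finger parallel gripper is mounted at the origin on a cart in front of the work surface, level with it; the furniture and walls round the work are solid. World frame = base frame: x ahead of the robot, y to its left, z up, the work surface at z = 0. Lengths are in m, angles in rad, forces in N, time in s.
With the tool pointing down it reaches from about 0.425 to 0.95 m from the base axis. Payload 3.5 kg.
Tool frame: the origin (TCP) lies midway between the tips of the shut fingers; the grasp point (between the pads) lies 19 mm behind it (ctrl.hold_point_z is the distance from the TCP to the grasp point, in m); z points along the fingers, y is the line along which they close (so a half turn about z gives the same grasp; the last joint's range is limited). The gripper opens to 85 mm and grips with 20 to 120 N. Pads are 22 mm wide; open, the fingers measure 114 mm over their backs; the gripper's body (76 mm by 85 mm) begins 54 mm behind the grasp point. The pads swing forward as they close: fully open they stand 13 mm farther back than shut.
Start: joints at [-1.423, 0.286, 1.577, -0, 1.279, -0.15], TCP at [0.198, -0.645, 0.231] pointing down, gripper open.
Joint ranges: [-2.77, 2.77], [-0.9, 2.22], [0.21, 2.48], [-1.53, 4.67], [0.24, 2.81], [-2.84, 2.84]. Speed limits (rad/s): [2.79, 2.79, 3.14, 3.14, 3.14, 3.14].

### API

Orientations are given as a unit quaternion [x, y, z, w].
In Python, from plant import readout, cams, sign_off, ctrl gives the robot as it stands. The module is installed in compiled form; this text tells all that it offers.
- The arm moves only by the tool step_arm, never from a script. Its argument "increments" is a list of rows, each a list of 2 entries, a list of its own where there are three numbers: the shift along the world's x, y, z in mm, then the turn, a rotation vector about the world's x, y, z in rad. In form: [[[x, y, z], [rx, ry, rz]], ...]. A call has 1 to 8 rows; each row shifts and turns the commanded pose from where the row before left it; what a row does not reach is not made up. A row lasts 1/12 s, in which the tool goes at most 41.7 mm and 7.16 degrees, less where a joint would pass 70% of its speed; a pose out of reach is approached as far as the arm can. A call is refused whole if a number of a shift passes 41.7 or a number of a turn 0.125, either way. A call with a gripper value outside its range is refused whole. "fingers" is the opening, from -1 (shut) to 1 (fully open), set as the call begins (left out, the last holds). The fingers move at their own pace and stop on an object; "grip_force" is the grip in N (left out, the last holds). Time passes only in rows, so rows that do not move let the fingers close. It gives the time, the measured TCP pose, the force, the opening and the grip force at its end, in the units of the state.
- readout.get_state(): the state, without advancing time (a new reading comes with each control period).
- cams.read_camera(name): name is "scene" or "top" or "wrist"; returns the picture (420x560x3 uint8, red, green, blue); there is no depth.
- cams.get_calibration(name): a dict with "fx", "fy", "cx", "cy" (pixels), "eye" and "rotation" of the camera in the world; the wrist camera has in their place "T_tool_cam" (4x4, takes a point from camera to tool coordinates, whose origin is the TCP and whose axes are the flange's). Camera axes: x right, y up, looking along -z (the intrinsics and any distortion apply to the point x, -y, -z); pixel columns grow to the right and rows downward; lengths in m; the calibration is good to about 2 mm. A picture is of the moment at which its call begins: read the wrist's pose just before it. get_calibration takes no time and is no camera call.
- sign_off(): hands the job in; it is judged then, once.
The state is a dict: "time": time; "qpos": joint angles; "dq": joint speeds; "joint_efforts": joint torques, N m; "eef_pos": TCP position; "tcp_rot": TCP orientation; "contact_force": force on the tool from outside, world axes, zero at the start; "wrist_torque": the same for the moment, N m; "opening": opening from 0.0 (shut) to 1.0 (fully open); "finger_force": force on a finger pad.
Only numpy, scipy, OpenCV 4.12 (cv2) and the standard library are available. Lean on these libraries where they do the work, as an engineer would, in place of code of your own. Each camera call takes 0.05 s, during which the arm holds its last target. There are 200 camera calls.

## Working session

There is one attempt and no reset: what is moved stays moved. The work goes in short steps, Python scripts to look and compute and a tool call to move; the robot and the scene stay as the last step left them, time stands still between calls to the robot, and variables do not carry over. Pictures are saved under pics/ and viewed, at most 10 in all, crops included, and the job is handed in when it is done.

Besides the shell and the picture viewer there is one more tool, called as a command line: name --argument value ..., lists and objects as JSON in quotes. step_arm: Moves the arm, as the interface text tells. Its arguments: {"type":"object","properties":{"increments":{"type":"array","items":{"type":"array"}},"fingers":{"type":"number"},"grip_force":{"type":"number"}},"required":["increments"]}

```bash
mkdir -p pics
python3 - <<'E'
from plant import readout,cams,ctrl
import cv2,numpy as np
for n in("scene","top"):
    im=cams.read_camera(n);cv2.imwrite(f"pics/{n}0.png",im[:,:,::-1]);c=cams.get_calibration(n);print(n,c)
print(cams.get_calibration("wrist"));s=readout.get_state();print(s)
E
```

```text
scene {'fx': 484.44306339749096, 'fy': 484.44306339749096, 'cx': 287.91956029218784, 'cy': 208.18001494097717, 'eye': array([ 0.55089195, -1.01190051,  1.31492826]), 'rotation': array([ 0.36001449, -0.00173935,  0.00399584,  0.93293653])}
top {'fx': 380.1508783761792, 'fy': 380.1508783761792, 'cx': 278.48222885087205, 'cy': 202.00408839891682, 'eye': array([0.40525261, 0.12411615, 1.08960106]), 'rotation': array([-0.0534937 ,  0.05598915,  0.71158085, -0.69832395])}
{'fx': 316.78709379101554, 'fy': 316.78709379101554, 'cx': 283.6298166094504, 'cy': 206.75293869745684, 'T_tool_cam': array([[ 4.23109417e-04,  9.65851392e-01,  2.59096332e-01,
         6.48427868e-02],
       [ 9.99999834e-01, -3.07574973e-04, -4.86450851e-04,
         1.20732244e-03],
       [-3.90147684e-04,  2.59096495e-01, -9.65851362e-01,
        -1.43270426e-01],
       [ 0.00000000e+00,  0.00000000e+00,  0.00000000e+00,
         1.00000000e+00]])}
{'time': 0.1, 'qpos': array([-1.42301302e+00,  2.87090701e-01,  1.57806243e+00,  9.36148244e-06,
        1.27864090e+00, -1.50026221e-01]), 'dq': array([ 0.00021574, -0.00270515, -0.00340086, -0.00101254,  0.001244  ,
       -0.00097679]), 'joint_efforts': array([ 1.03395763e-03, -4.07294583e+01, -2.93699384e+01, -1.37901789e-04,
        3.41254192e-03,  3.45217806e-06]), 'eef_pos': array([ 0.19798484, -0.64466656,  0.2300592 ]), 'tcp_rot': array([ 9.88933757e-01,  1.48353677e-01,  5.71528122e-06, -1.10068289e-03]), 'contact_force': array([-0.15134661, -1.0258927 ,  0.08687543]), 'wrist_torque': array([-0.06907893, -0.05514281,  0.03976333]), 'finger_force': 0.0, 'opening': 1.0027239617309218}
```

View pics/scene0.png

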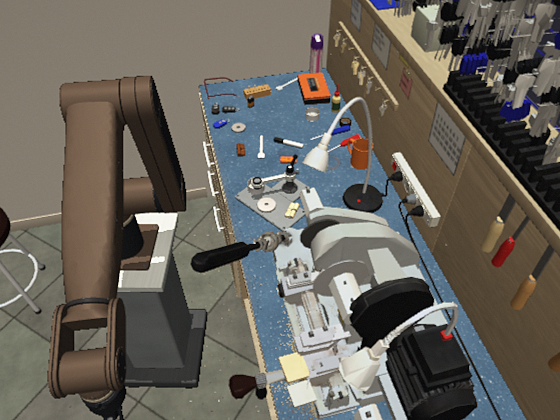

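View pics/top0.png

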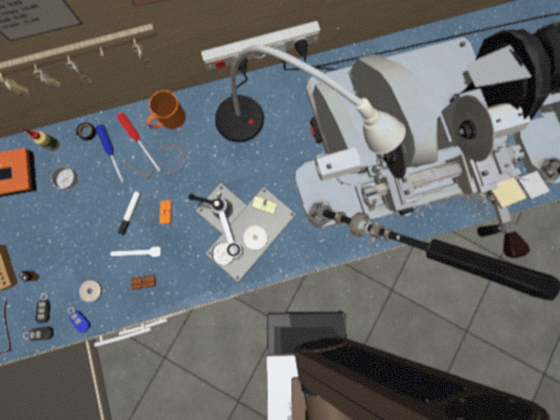

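Top view: post at about (218,205), loupe (233,250), tin under it (223,255), cutter (255,237) and a brass part (264,204) on the stand. Off the stand lie an orange block (166,212) and a brown block (144,282), which are look-alikes. The brass one on the plate fits, and an enlarged crop should confirm it.

```bash
python3 - <<'E'
import cv2,numpy as np
a=cv2.imread("pics/top0.png")[170:290,185:305];b=cv2.imread("pics/scene0.png")[160:235,230:330]
A=cv2.resize(a,(480,480),interpolation=cv2.INTER_CUBIC);B=cv2.resize(b,(320,240),interpolation=cv2.INTER_CUBIC)
o=np.zeros((480,800,3),np.uint8);o[:,:480]=A;o[:240,480:]=B;cv2.imwrite("pics/crop1.png",o)
E
cat > h.py <<'E'
import numpy as np,cv2
from scipy.spatial.transform import Rotation as R
from plant import readout,cams
def cam(n,s=None):
    c=cams.get_calibration(n)
    if n!="wrist": return c,np.array(c["eye"]),R.from_quat(c["rotation"]).as_matrix()
    s=s or readout.get_state();T=np.array(c["T_tool_cam"]);Q=R.from_quat(s["tcp_rot"]).as_matrix()
    return c,s["eef_pos"]+Q@T[:3,3],Q@T[:3,:3]
def ray(C,u,v):
    c,e,r=C;d=r@np.array([(u-c["cx"])/c["fx"],-(v-c["cy"])/c["fy"],-1]);return e,d/np.linalg.norm(d)
def atz(C,u,v,z):
    e,d=ray(C,u,v);return e+d*(z-e[2])/d[2]
def tri(*rs):
    M=[np.eye(3)-np.outer(d,d) for e,d in rs]
    p=np.linalg.solve(sum(M),sum(m@e for m,(e,d) in zip(M,rs)));return p,[np.linalg.norm(m@(p-e)) for m,(e,d) in zip(M,rs)]
def proj(C,p):
    c,e,r=C;q=r.T@(np.array(p)-e);return c["cx"]-c["fx"]*q[0]/q[2],c["cy"]+c["fy"]*q[1]/q[2]
E
python3 - <<'E'
from h import *
T=cam("top")
for n,u,v,z in[("post",218,205,.115),("loupe",233,250,.09),("brass",264,204,.027),("cutter",255,237,.02),("tin",223,255,.02),("knob",194,199,.108)]:print(n,atz(T,u,v,z).round(3))
E
```

```text
post [0.553 0.276 0.115]
loupe [0.437 0.24  0.09 ]
brass [0.566 0.16  0.027]
cutter [0.474 0.187 0.02 ]
tin [0.426 0.276 0.02 ]
knob [0.571 0.34  0.108]
```

View pics/crop1.png

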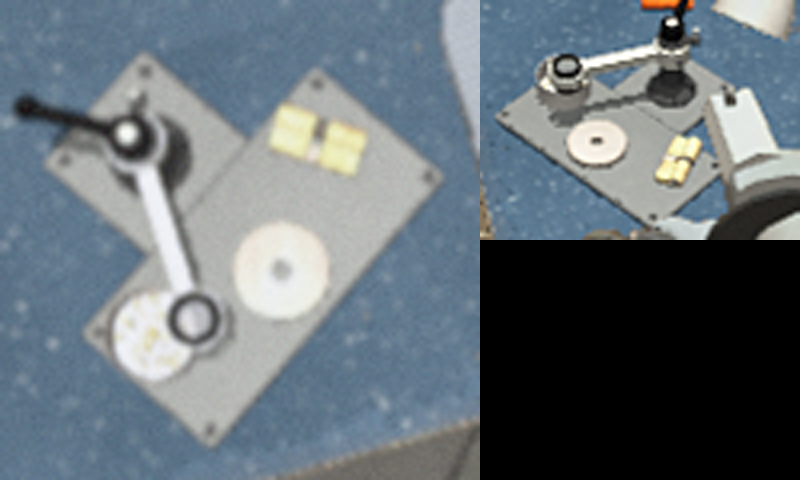

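The crop confirms it: the brass two-lobed part at crop (318,138), top pixel (264.5,204.5), is the lock cylinder. The loupe is on the tin side, at crop (195,319). Next I'll fly over with the fingers shut and look with the wrist camera.

step_arm --increments '[[[0,0,41],[0,0,0]],[[0,0,41],[0,0,0]],[[0,0,41],[0,0,0]],[[0,0,41],[0,0,0]],[[0,0,41],[0,0,0]],[[0,0,41],[0,0,0]],[[0,0,41],[0,0,0]],[[0,0,41],[0,0,0]]]' --fingers -1

```text
time: 0.77
eef_pos: [0.1981, -0.6448, 0.5608]
tcp_rot: [0.989, 0.148, 0.0, -0.0]
contact_force: [0.8, -1.0, 0.6]
opening: 0.002
finger_force: 0.0
```

step_arm --increments '[[[20,36,0],[0,0,0]],[[20,36,0],[0,0,0]],[[20,36,0],[0,0,0]],[[20,36,0],[0,0,0]],[[20,36,0],[0,0,0]],[[20,36,0],[0,0,0]],[[20,36,0],[0,0,0]],[[20,36,0],[0,0,0]]]'

```text
time: 1.43
eef_pos: [0.3586, -0.3553, 0.5588]
tcp_rot: [0.989, 0.148, -0.0, -0.0]
contact_force: [0.9, 0.2, -0.6]
opening: 0.0
finger_force: 0.0
```

step_arm --increments '[[[12,39,0],[0,0,0]],[[12,39,0],[0,0,0]],[[12,39,0],[0,0,0]],[[12,39,0],[0,0,0]],[[12,39,0],[0,0,0]],[[12,39,0],[0,0,0]],[[12,39,0],[0,0,0]],[[12,39,0],[0,0,0]]]'

```text
time: 2.1
eef_pos: [0.454, -0.0432, 0.559]
tcp_rot: [0.989, 0.148, -0.0, -0.0]
contact_force: [0.4, -0.0, 0.9]
opening: -0.001
finger_force: 0.0
```

step_arm --increments '[[[10,38,0],[0,0,0]],[[10,38,0],[0,0,0]],[[10,38,0],[0,0,0]],[[10,38,0],[0,0,0]],[[10,38,-20],[0,0,0]],[[10,38,-30],[0,0,0]],[[10,38,-30],[0,0,0]],[[0,0,0],[0,0,0]]]'

```text
time: 2.77
eef_pos: [0.5196, 0.2111, 0.4813]
tcp_rot: [0.988, 0.151, -0.006, -0.001]
contact_force: [-0.4, -0.5, -1.0]
opening: 0.002
finger_force: 0.0
```

Run:
```python
from h import *
import pickle
s=readout.get_state();im=cams.read_camera("wrist")
cv2.imwrite("pics/w1.png",im[:,:,::-1]);pickle.dump(s,open("w1.pkl","wb"));print(s["eef_pos"],s["qpos"])
```

```text
[0.51960802 0.21113487 0.48129144] [ 0.20403525 -0.03651488  1.4882163   0.00231038  1.70236367  1.47172431]
```

View pics/w1.png

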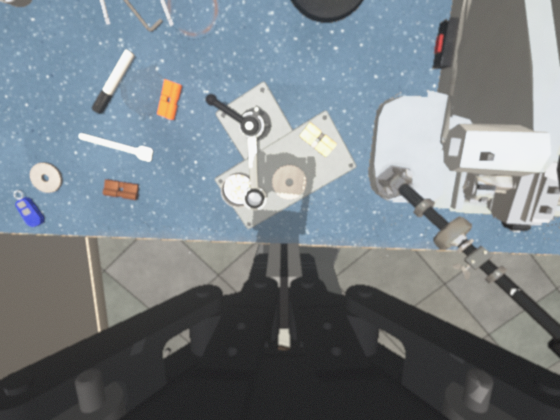

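Wrist view: post top at (251,123), loupe (255,198), lever knob (211,100), lock cylinder (319,138), cutter (289,181), tin (237,189). I'll go lower for a second view.

step_arm --increments '[[[10,5,-30],[0,0,0]],[[10,5,-30],[0,0,0]],[[10,5,-30],[0,0,0]],[[10,5,-30],[0,0,0]],[[5,5,-20],[0,0,0]],[[0,0,0],[0,0,0]],[[0,0,0],[0,0,0]]]'

```text
time: 3.4
eef_pos: [0.5653, 0.2308, 0.3495]
tcp_rot: [0.989, 0.148, -0.001, 0.0]
contact_force: [-0.1, -0.1, -0.3]
opening: -0.0
finger_force: 0.0
```

Run:
```python
from h import *
import pickle
s=readout.get_state();im=cams.read_camera("wrist")
cv2.imwrite("pics/w2.png",im[:,:,::-1]);pickle.dump(s,open("w2.pkl","wb"));print(s["eef_pos"])
c=im[60:300,150:430,::-1];cv2.imwrite("pics/w2c.png",cv2.resize(c,(700,600),interpolation=cv2.INTER_CUBIC))
```

```text
[0.5652838  0.23079346 0.34950747]
```

View pics/w2c.png

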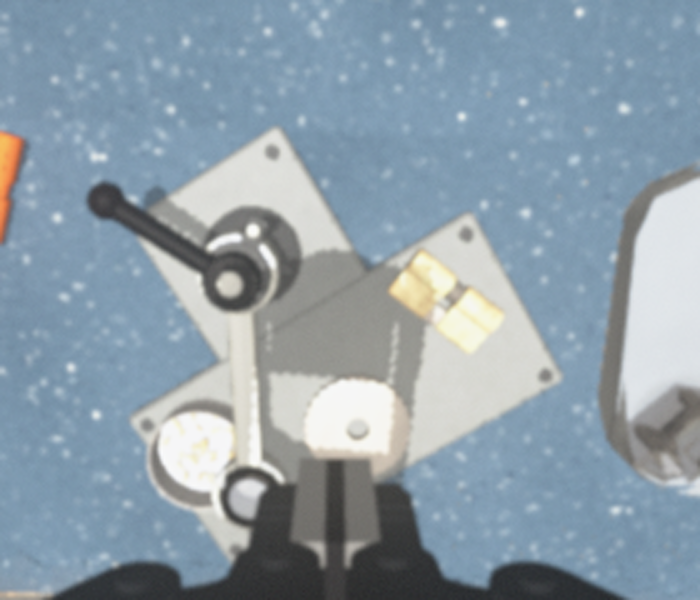

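Second view, crop pixels: post cap (230,283), knob (105,199), loupe rim (250,495), lock top-face centre (447,303), plate corners (275,127), (470,212), (562,378), (132,415).

```bash
cat >> h.py <<'E'
import pickle
C2=lambda u,v:(150+u/2.5,60+v/2.5)
E
python3 - <<'E'
from h import *
from scipy.optimize import least_squares
W1=cam("wrist",pickle.load(open("w1.pkl","rb")));W2=cam("wrist",pickle.load(open("w2.pkl","rb")));T=cam("top")
ct=lambda u,v:(185+u/4,170+v/4)
for n,a,b,c in[("post",(251,123),C2(230,283),ct(129,132)),("loupetop",(255,198),C2(250,495),ct(195,319)),("knob",(211,100),C2(105,199),ct(25,106)),("brass",(319,138),C2(447,303),ct(318,138))]:
    print(n,*[np.round(x,4) for x in tri(ray(W1,*a),ray(W2,*b),ray(T,*c))],np.round(tri(ray(W2,*b),ray(T,*c))[0],4))
cor=np.array([[57,-55],[-45,-127],[-170,-127],[-45,127]])/1e3
px=[(275,127),(470,212),(562,378),(132,415)]
P=np.array([atz(W2,*C2(*p),.01)[:2] for p in px])
PT=np.array([atz(T,*ct(*p),.01)[:2] for p in[(317,66),(443,177),(83,332)]])
def M(x,c):
    return x[:2]+c@np.array([[np.cos(x[2]),np.sin(x[2])],[-np.sin(x[2]),np.cos(x[2])]])
for Q,c in((P,cor),(PT,cor[1:])):
    r=least_squares(lambda x:(M(x,c)-Q).ravel(),[.55,.27,.84]);print("stand",r.x.round(4),(r.fun*1e3).round(1))
q=[atz(W2,*C2(*p),.027)[:2] for p in[(422,250),(503,322),(470,353),(390,288)]]
print("brass w2 corners",np.round(q,4),np.mean(q,0).round(4)); print("brass top",atz(T,*ct(318,138),.027).round(4))
print("knob",atz(W2,*C2(105,199),.108).round(4),"loupe",atz(W2,*C2(250,495),.091).round(4),"post",atz(W2,*C2(230,283),.12).round(4))
E
```

```text
post [0.5581 0.2773 0.12  ] [0.0026 0.0018 0.001 ] [0.5568 0.2776 0.1208]
loupetop [0.4378 0.2388 0.0837] [0.0007 0.0005 0.0002] [0.4376 0.2391 0.0839]
knob [0.5758 0.3451 0.1143] [0.0012 0.0007 0.0009] [0.5764 0.3456 0.1133]
brass [0.566  0.1583 0.0252] [0.0021 0.0012 0.0009] [0.5649 0.1585 0.0261]
stand [0.5553 0.2784 0.8501] [ 2.5 -0.8  2.   0.3 -0.  -3.1 -4.4  3.6]
stand [0.5561 0.2779 0.8429] [ 0.9  0.8  0.3 -3.5 -1.2  2.7]
brass w2 corners [[0.5905 0.1831]
 [0.5639 0.1228]
 [0.54   0.1353]
 [0.5636 0.194 ]] [0.5645 0.1588]
brass top [0.5648 0.1584 0.027 ]
knob [0.5757 0.3465 0.108 ] loupe [0.4409 0.2394 0.091 ] post [0.5565 0.2782 0.12  ]
```

All heights check out: post 0.120, knob about 0.11, lock top 0.026 m. The stand sits at (0.5565, 0.278) with yaw 0.847. The lock is at q≈0.80 and the arm at q≈-0.53. I'll come in beside the bar on the tin side.

step_arm --increments '[[[-33,16,-15],[0,0,0]],[[-33,16,-20],[0,0,0]],[[-32,15,-30],[0,0,0]],[[0,0,-35],[0,0,0]],[[0,0,-35],[0,0,0]],[[0,0,-35],[0,0,0]],[[0,0,-20],[0,0,0]],[[0,0,0],[0,0,0]]]'

```text
time: 4.12
eef_pos: [0.469, 0.2761, 0.1606]
tcp_rot: [0.989, 0.148, -0.003, 0.001]
contact_force: [-1.0, -0.1, -0.5]
opening: -0.0
finger_force: 0.0
```

Run:
```python
from h import *
s=readout.get_state();im=cams.read_camera("wrist");print(s["eef_pos"],s["contact_force"])
W=cam("wrist",s);print("post",proj(W,(.5565,.278,.12)),"loupe",proj(W,(.4378,.2389,.088)))
cv2.imwrite("pics/w3.png",im[:,:,::-1])
```

```text
[0.46900897 0.27612899 0.1606151 ] [-1.0453924  -0.14082687 -0.47545365]
post (np.float64(325.16251773262417), np.float64(84.52136253697361)) loupe (np.float64(317.28705509157265), np.float64(268.02346734232174))
```

View pics/w3.png

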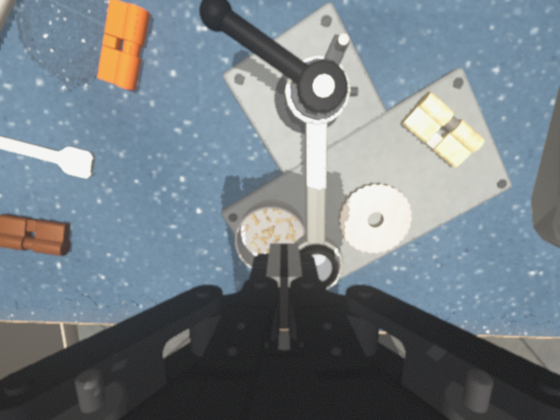

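The post at (324,86) and the loupe at (317,266) match the predicted positions. I'll descend to z≈0.065.

step_arm --increments '[[[-1,1,-25],[0,0,0]],[[0,0,-25],[0,0,0]],[[0,0,-25],[0,0,0]],[[0,0,-15],[0,0,0]],[[0,0,-6],[0,0,0]],[[0,0,0],[0,0,0]]]'

```text
time: 4.67
eef_pos: [0.4713, 0.2785, 0.0688]
tcp_rot: [0.989, 0.148, 0.001, -0.0]
contact_force: [-0.4, 0.2, -0.3]
opening: -0.004
finger_force: 0.0
```

Run:
```python
from h import *
s=readout.get_state();p=s["eef_pos"];print(p,s["contact_force"])
O=np.array([.5565,.278])
d=p[:2]-O;r=np.hypot(*d);a=np.arctan2(d[1],d[0]);print(r,np.degrees(a)%360)
# path: touch offset 15.3mm, r 85; arm angle th
def pos(th):
    u=np.array([np.cos(th),np.sin(th)]);t=np.array([-u[1],u[0]]);return O+.085*u-.0153*t
th=np.radians(198.2);prev=p[:2]
print("to touch",(1e3*(pos(th)-prev)).round(1));prev=pos(th)
for k in range(1,34):
    q=pos(th+.04*k);print(k,round(np.degrees(th+.04*k)-228.5,1),(1e3*(q-prev)).round(1));prev=q
W=cam("wrist",s)
```

```text
[0.47129743 0.27847219 0.06878652] [-0.39710999  0.21507078 -0.33644647]
0.08520387815662507 179.68247229617947
to touch [ -0.3 -12.5]
1 -28.0 [ 0.5 -3.4]
2 -25.7 [ 0.7 -3.4]
3 -23.4 [ 0.8 -3.4]
4 -21.1 [ 1.  -3.3]
5 -18.8 [ 1.1 -3.3]
6 -16.5 [ 1.2 -3.2]
7 -14.3 [ 1.3 -3.2]
8 -12.0 [ 1.5 -3.1]
9 -9.7 [ 1.6 -3.1]
10 -7.4 [ 1.7 -3. ]
11 -5.1 [ 1.8 -2.9]
12 -2.8 [ 1.9 -2.9]
13 -0.5 [ 2.1 -2.8]
14 1.8 [ 2.2 -2.7]
15 4.1 [ 2.3 -2.6]
16 6.4 [ 2.4 -2.5]
17 8.7 [ 2.5 -2.4]
18 11.0 [ 2.6 -2.3]
19 13.2 [ 2.7 -2.2]
20 15.5 [ 2.7 -2.1]
21 17.8 [ 2.8 -2. ]
22 20.1 [ 2.9 -1.9]
23 22.4 [ 3.  -1.8]
24 24.7 [ 3.  -1.6]
25 27.0 [ 3.1 -1.5]
26 29.3 [ 3.2 -1.4]
27 31.6 [ 3.2 -1.3]
28 33.9 [ 3.3 -1.1]
29 36.2 [ 3.3 -1. ]
30 38.5 [ 3.3 -0.9]
31 40.7 [ 3.4 -0.7]
32 43.0 [ 3.4 -0.6]
33 45.3 [ 3.4 -0.5]
```

step_arm --increments '[[[0,-2.5,-4],[0,0,0]],[[0,-3,0],[0,0,0]],[[0,-3,0],[0,0,0]],[[0,-3,0],[0,0,0.01]],[[0.3,-2,0],[0,0,0.02]],[[0.5,-3.4,0],[0,0,0.04]],[[0.7,-3.4,0],[0,0,0.04]],[[0.8,-3.4,0],[0,0,0.04]]]'

```text
time: 5.33
eef_pos: [0.4723, 0.2545, 0.0635]
tcp_rot: [0.975, 0.223, 0.0, -0.0]
contact_force: [1.1, 2.2, 0.2]
opening: 0.001
finger_force: 1.0
```

step_arm --increments '[[[1,-3.3,0],[0,0,0.04]],[[1.1,-3.3,0],[0,0,0.04]],[[1.2,-3.2,0],[0,0,0.04]],[[1.3,-3.2,0],[0,0,0.04]],[[1.5,-3.1,0],[0,0,0.04]],[[1.6,-3.1,0],[0,0,0.04]],[[1.7,-3,0],[0,0,0.04]],[[1.8,-2.9,0],[0,0,0.04]]]'

```text
time: 6.0
eef_pos: [0.483, 0.2293, 0.0631]
tcp_rot: [0.927, 0.376, -0.0, -0.0]
contact_force: [-1.0, 2.0, -0.4]
opening: -0.0
finger_force: 1.0
```

Run:
```python
from h import *
s=readout.get_state();im=cams.read_camera("wrist");p=s["eef_pos"];print(p,s["contact_force"],R.from_quat(s["tcp_rot"]).as_matrix()[:,0])
O=np.array([.5565,.278]);d=p[:2]-O;r=np.hypot(*d);a=np.arctan2(d[1],d[0]);print(r,np.degrees(a)%360, "arm if touching",(np.degrees(a+np.arcsin(.0153/r)))%360)
pickle.dump(s,open("w4.pkl","wb"));cv2.imwrite("pics/w4.png",im[:,:,::-1])
```

```text
[0.48297602 0.22926    0.0631469 ] [-1.02265596  1.95486895 -0.36773921] [ 7.17512324e-01  6.96545792e-01 -1.56694345e-04]
0.08821203478957544 213.5409119892028 arm if touching 223.52913335921917
```

View pics/w4.png

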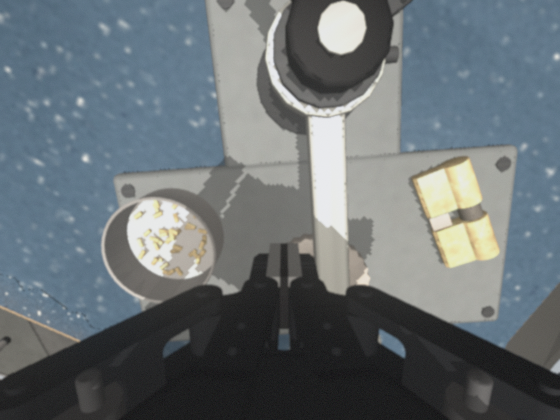

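The fingertip is touching the bar (about 2 N) and the arm is turning. The bar centreline runs (326,115) to (334,290), and the lock corners are (414,180), (466,158), (497,250), (447,268).

Run:
```python
from h import *
W=cam("wrist",pickle.load(open("w4.pkl","rb")));O=np.array([.5565,.278])
q=[atz(W,*c,.027)[:2] for c in[(414,180),(466,158),(497,250),(447,268)]];b=np.mean(q,0);print(np.round(q,4),b.round(4))
post=atz(W,342,27,.12);print("post",post.round(4))
A=atz(W,326,115,.0845)[:2];B=atz(W,334,290,.0845)[:2]
ang=lambda d:np.degrees(np.arctan2(d[1],d[0]))%360
print("bar dir",ang(B-A),A,B,"ang from O",ang(A-O),ang(B-O),"from post",ang(B-post[:2]),"brass",ang(b-O),ang(b-post[:2]),np.hypot(*(b-O)))
```

```text
[[0.5587 0.1974]
 [0.5871 0.1861]
 [0.5661 0.1278]
 [0.5375 0.1401]] [0.5623 0.1629]
post [0.5558 0.2789 0.12  ]
bar dir 228.87943029272992 [0.54235255 0.26396996] [0.49478655 0.20948353] ang from O 224.7612472751013 227.99032616584904 from post 228.70381599887173 brass 272.90370313289 273.2414360068342 0.11529289376202269
```

step_arm --increments '[[[1.9,-2.8,0],[0,0,0.04]],[[2.1,-2.7,0],[0,0,0.04]],[[2.2,-2.6,0],[0,0,0.04]],[[2.3,-2.5,0],[0,0,0.04]],[[2.5,-2.4,0],[0,0,0.04]],[[2.6,-2.3,0],[0,0,0.04]],[[2.7,-2.2,0],[0,0,0.04]],[[2.8,-2,0],[0,0,0.04]]]'

```text
time: 6.72
eef_pos: [0.5015, 0.2095, 0.063]
tcp_rot: [0.855, 0.518, -0.001, -0.0]
contact_force: [-2.5, 0.5, 1.7]
opening: -0.002
finger_force: 1.1
```

step_arm --increments '[[[2.9,-1.9,0],[0,0,0.04]],[[2.9,-1.8,0],[0,0,0.04]],[[2.9,-1.7,0],[0,0,0.04]],[[3,-1.6,0],[0,0,0.04]],[[3.1,-1.4,0],[0,0,0.04]],[[3.2,-1.2,0],[0,0,0.04]],[[3.2,-1.1,0],[0,0,0.04]],[[3.2,-0.9,0],[0,0,0.04]]]'

```text
time: 7.38
eef_pos: [0.5252, 0.1973, 0.0623]
tcp_rot: [0.762, 0.648, -0.002, -0.001]
contact_force: [-2.4, -1.7, 1.0]
opening: -0.001
finger_force: 1.1
```

Run:
```python
from h import *
s=readout.get_state();im=cams.read_camera("wrist");p=s["eef_pos"];print(p,s["contact_force"],R.from_quat(s["tcp_rot"]).as_matrix()[:,0])
O=np.array([.5565,.278]);d=p[:2]-O;r=np.hypot(*d);a=np.arctan2(d[1],d[0]);print(r,np.degrees(a)%360, "arm if touching",(np.degrees(a+np.arcsin(.0153/r)))%360)
pickle.dump(s,open("w5.pkl","wb"));cv2.imwrite("pics/w5.png",im[:,:,::-1])
```

```text
[0.52521137 0.1972629  0.06232328] [-2.38914445 -1.68818452  0.99197341] [ 0.16008653  0.98709905 -0.00278858]
0.08658785591679383 248.81679786316312 arm if touching 258.99435082364585
```

View pics/w5.png

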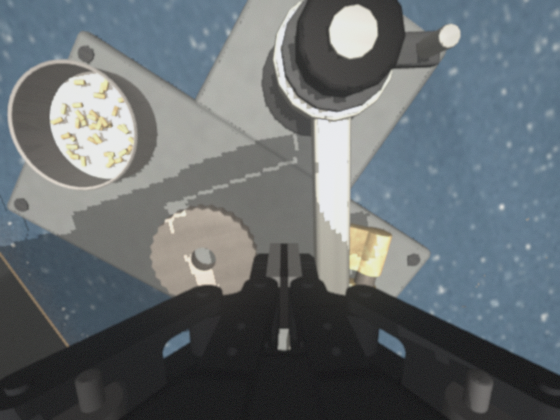

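The bar centreline now runs (333.5,130) to (332,280). I'll compute its angle, plus another lock estimate from picture w3 with corners (432,91), (484,140), (459,167), (405,127).

Run:
```python
from h import *
W=cam("wrist",pickle.load(open("w5.pkl","rb")));O=np.array([.5565,.278])
ang=lambda d:np.degrees(np.arctan2(d[1],d[0]))%360
post=atz(W,353,32,.12);A=atz(W,333.5,130,.0845)[:2];B=atz(W,332,280,.0845)[:2]
print(post,"bar",ang(B-A),ang(B-O),ang(B-post[:2]))
s={"eef_pos":np.array([.46901,.27613,.16062]),"tcp_rot":[.989,.148,-.003,.001]}
W3=cam("wrist",s);q=[atz(W3,*c,.027)[:2] for c in[(432,91),(484,140),(459,167),(405,127)]];b=np.mean(q,0);P=atz(W3,324,86,.12)[:2]
print(np.round(q,4),b,P,ang(b-O),ang(b-P))
# brass via rectified plate: use top picture mask
for n,src,C in(("w2","pics/w2.png",cam("wrist",pickle.load(open("w2.pkl","rb")))),("w1","pics/w1.png",cam("wrist",pickle.load(open("w1.pkl","rb")))),("top","pics/top0.png",cam("top")),("w3","pics/w3.png",W3)):
    im=cv2.imread(src);h=cv2.cvtColor(im,cv2.COLOR_BGR2HSV);m=((h[...,0]>18)&(h[...,0]<34)&(h[...,1]>50)&(h[...,2]>100)).astype(np.uint8)
    m=cv2.morphologyEx(m,cv2.MORPH_CLOSE,np.ones((7,7)))
    k,l,st,ce=cv2.connectedComponentsWithStats(m);u,v=proj(C,(.565,.159,.025))
    i=1+np.argmin(np.hypot(*(ce[1:]-[u,v]).T)+1e3*(st[1:,4]<30));c=cv2.minAreaRect(np.argwhere(l==i)[:,::-1].astype(np.float32))
    b=atz(C,*c[0],.022)[:2];b2=atz(C,*ce[i],.022)[:2];print(n,st[i,4],c,b.round(4),b2.round(4),ang(b2-O),np.hypot(*(b2-O)))
```

```text
[0.55556236 0.27884833 0.12      ] bar 262.5911039829434 262.434480753657 263.130238242579
[[0.5887 0.1848]
 [0.5654 0.1258]
 [0.5379 0.1363]
 [0.5555 0.1948]] [0.56185537 0.16043258] [0.55443272 0.27933238] 272.6081063571059 273.5722137391482
w2 406 ((321.1885070800781, 175.57376098632812), (26.375598907470703, 21.89430809020996), 39.80556869506836) [0.5677 0.1722] [0.5692 0.1769] 277.1539803611664 0.10193656377336688
w1 63 ((166.10000610351562, 104.30001068115234), (11.180339813232422, 9.391485214233398), 26.56505012512207) [0.5402 0.4417] [0.5389 0.4416] 96.15393642335125 0.16450489033648213
top 230 ((263.96832275390625, 204.4886932373047), (22.467269897460938, 11.43543529510498), 19.653823852539062) [0.5656 0.1601] [0.566  0.1601] 274.6172088676153 0.11828362242225397
w3 718 ((441.99993896484375, 130.50003051757812), (73.744384765625, 42.93451690673828), 41.633541107177734) [0.5626 0.1612] [0.5668 0.1632] 275.12321825091726 0.11529414666936297
```

step_arm --increments '[[[1.7,-0.3,0.5],[0,0,0.02]],[[1.7,-0.2,0],[0,0,0.02]],[[1.7,-0.2,0],[0,0,0.02]],[[1.7,-0.2,0],[0,0,0.02]],[[1.7,-0.1,0],[0,0,0.02]],[[1.7,-0.1,0],[0,0,0.02]],[[1.7,0,0],[0,0,0.02]],[[0.8,0,0],[0,0,0.01]]]'

```text
time: 8.1
eef_pos: [0.5398, 0.1971, 0.0635]
tcp_rot: [0.711, 0.703, 0.0, 0.0]
contact_force: [-2.4, -1.6, 0.4]
opening: 0.0
finger_force: 1.0
```

step_arm --increments '[[[-4,0,0],[0,0,0]],[[-8,0,0],[0,0,0]],[[0,0,30],[0,0,0]],[[0,0,40],[0,0,0]],[[0,10,40],[0,0,0]],[[0,20,40],[0,0,0]],[[0,25,40],[0,0,0]],[[0,25,35],[0,0,0]]]'

```text
time: 8.77
eef_pos: [0.5272, 0.2729, 0.2831]
tcp_rot: [0.712, 0.702, 0.002, 0.001]
contact_force: [0.3, -0.1, -0.9]
opening: 0.003
finger_force: 0.0
```

step_arm --increments '[[[0,20,0],[0,0,0]],[[0,0,0],[0,0,0]],[[0,0,0],[0,0,0]]]'

```text
time: 9.02
eef_pos: [0.5268, 0.2929, 0.2803]
tcp_rot: [0.711, 0.703, 0.001, 0.0]
contact_force: [-0.1, -0.4, -1.0]
opening: 0.001
finger_force: 0.0
```

Run:
```python
from h import *
s=readout.get_state();im=cams.read_camera("wrist");print(s["eef_pos"],s["tcp_rot"])
pickle.dump(s,open("w6.pkl","wb"));cv2.imwrite("pics/w6.png",im[:,:,::-1]);C=cam("wrist",s)
for p in((.5565,.278,.12),(.564,.1595,.027),(.563,.153,.091)):print(proj(C,p))
u,v=map(int,proj(C,(.56,.2,.06)));u0=max(0,u-140);v0=max(0,v-105);print(u0,v0)
c=im[v0:v0+210,u0:u0+280,::-1];cv2.imwrite("pics/w6c.png",cv2.resize(c,None,fx=2.8,fy=2.8,interpolation=cv2.INTER_CUBIC))
```

```text
[0.52684285 0.29293276 0.28029837] [7.10940081e-01 7.03252304e-01 5.50083133e-04 3.08276117e-04]
(np.float64(313.6144373454027), np.float64(203.97367366181456))
(np.float64(311.49368114859), np.float64(270.50954756460266))
(np.float64(315.31469195946266), np.float64(300.15474085620525))
170 147
```

View pics/w6c.png

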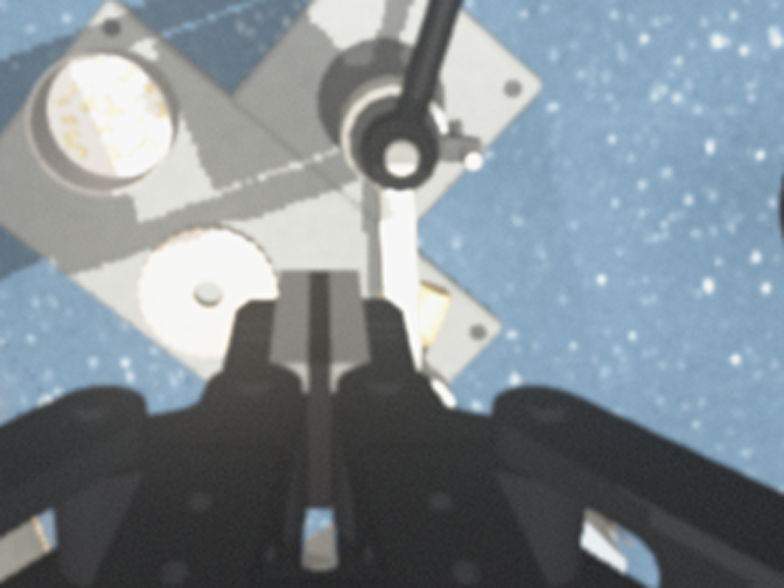

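My gripper hides the loupe here. The bar centreline is at (397,215) to (401,330) in the crop. I'll move toward -y so both the loupe and the lock are in view.

step_arm --increments '[[[6,-24,4],[0,0,0]],[[6,-24,4],[0,0,0]],[[6,-24,4],[0,0,0]],[[6,-24,4],[0,0,0]],[[5,-24,4],[0,0,0]],[[4,-22,0],[0,0,0]],[[0,0,0],[0,0,0]],[[0,0,0],[0,0,0]]]'

```text
time: 9.73
eef_pos: [0.5599, 0.1482, 0.2983]
tcp_rot: [0.713, 0.701, -0.001, -0.001]
contact_force: [0.2, 0.2, 0.1]
opening: 0.002
finger_force: 0.0
```

Run:
```python
from h import *
O=np.array([.5565,.278]);ang=lambda d:np.degrees(np.arctan2(d[1],d[0]))%360
C=cam("wrist",pickle.load(open("w6.pkl","rb")));f=lambda u,v:atz(C,170+u/2.8,147+v/2.8,.0845)[:2]
A,B=f(397,215),f(401,330);print("bar w6",ang(B-A),ang(B-O),atz(C,170+401/2.8,147+157/2.8,.12))
s=readout.get_state();im=cams.read_camera("wrist");print(s["eef_pos"],s["tcp_rot"])
pickle.dump(s,open("w7.pkl","wb"));cv2.imwrite("pics/w7.png",im[:,:,::-1]);C=cam("wrist",s)
for p in((.5565,.278,.12),(.564,.1595,.027),(.563,.153,.091)):print(proj(C,p))
c=im[70:270,185:385,::-1];a=cv2.resize(c,None,fx=3,fy=3,interpolation=cv2.INTER_CUBIC);cv2.imwrite("pics/w7c.png",a)
```

```text
bar w6 272.6185383476194 272.7992902660873 [0.5560961  0.27892685 0.12      ]
[0.55987381 0.14822772 0.29829395] [ 0.7129325   0.70123136 -0.00094829 -0.00096654]
(np.float64(278.3066506420382), np.float64(48.26492530429704))
(np.float64(287.1589398597744), np.float64(163.34360840540546))
(np.float64(286.87449166595087), np.float64(176.51022685564485))
```

View pics/w7c.png

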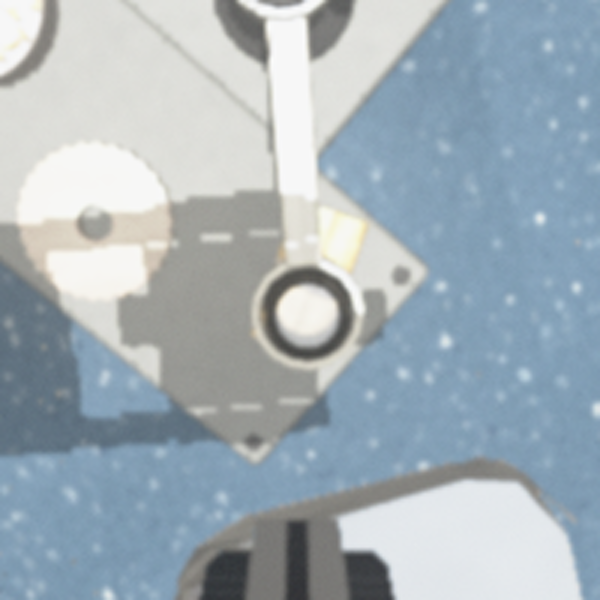

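The loupe centre is at crop (307,313), i.e. pixel (287.3,174.3). It stands over the lock, whose far end shows at (320–368, 208–268). Last alignment check in numbers, predicting where that visible lock end should appear.

Run:
```python
from h import *
O=np.array([.5565,.278]);ang=lambda d:np.degrees(np.arctan2(d[1],d[0]))%360
C=cam("wrist",pickle.load(open("w7.pkl","rb")))
f=lambda u,v,z:atz(C,185+u/3,70+v/3,z)[:2]
for z in(.0845,.091):
    L=f(307,313,z);print("loupe",L,ang(L-O),np.hypot(*(L-O)))
A,B=f(289,60,.0845),f(301,200,.0845);print("bar",ang(B-A),ang(B-O))
print("visible corners",f(368,218,.025),f(352,268,.025),f(322,206,.025))
d=np.radians(67);e=np.array([np.cos(d),np.sin(d)]);n=np.array([-e[1],e[0]])
for b in((.565,.1587),(.562,.1605)):
    for i,j in((1,1),(1,-1),(-1,-1),(-1,1)):
        p=np.array(b)+e*.0325*i+n*.0165*j;u,v=proj(C,(*p,.025));print(b,i,j,p.round(4),round((u-185)*3),round((v-70)*3))
h=cv2.cvtColor(cv2.imread("pics/w7.png"),cv2.COLOR_BGR2HSV)[70:270,185:385]
m=(h[...,0]>15)&(h[...,0]<34)&(h[...,1]>40);y,x=np.nonzero(m);k=(x>75)&(x<140)&(y>60)&(y<140)
for r in range(60,140,3):
    q=x[k&(y==r)];
    if len(q):print(r*3,sorted(q*3))
```

```text
loupe [0.56359484 0.15438458] 273.2848556525096 0.12381885244397584
loupe [0.56354469 0.15544318] 273.28979787242565 0.12275912581617145
bar 274.1673235360251 273.8059452406867
visible corners [0.59084646 0.18548838] [0.58394446 0.16417003] [0.57109478 0.19086285]
(0.565, 0.1587) 1 1 [0.5625 0.1951] 302 196
(0.565, 0.1587) 1 -1 [0.5929 0.1822] 373 226
(0.565, 0.1587) -1 -1 [0.5675 0.1223] 315 362
(0.565, 0.1587) -1 1 [0.5371 0.1352] 247 335
(0.562, 0.1605) 1 1 [0.5595 0.1969] 295 192
(0.562, 0.1605) 1 -1 [0.5899 0.184 ] 366 222
(0.562, 0.1605) -1 -1 [0.5645 0.1241] 309 359
(0.562, 0.1605) -1 1 [0.5341 0.137 ] 240 331
225 [np.int64(363)]
234 [np.int64(360)]
243 [np.int64(357)]
252 [np.int64(279), np.int64(282), np.int64(354)]
261 [np.int64(348), np.int64(351)]
270 [np.int64(348)]
315 [np.int64(261), np.int64(264)]
333 [np.int64(252)]
```

The visible corner at (368,218) puts the lock at about (0.563, 0.1615), 273.2° from the post. The loupe is at 273.3°, so it is centred. Now the clamp lever: it points at 74°, its stop is near 17°, and it must be pushed clockwise from its -x side.

step_arm --increments '[[[-4,31,0],[0,0,-0.043]],[[-4,31,0],[0,0,-0.043]],[[-4,31,0],[0,0,-0.043]],[[-4,31,0],[0,0,-0.043]],[[-3,30,0],[0,0,-0.044]],[[-2,30,0],[0,0,-0.044]],[[0,0,-30],[0,0,0]],[[0,0,0],[0,0,0]]]'

```text
time: 10.45
eef_pos: [0.5359, 0.3355, 0.2637]
tcp_rot: [0.796, 0.606, -0.005, -0.001]
contact_force: [-1.1, -0.4, -1.8]
opening: -0.002
finger_force: 0.0
```

Run:
```python
from h import *
s=readout.get_state();print(s["eef_pos"],R.from_quat(s["tcp_rot"]).as_rotvec(),2*np.arctan2(s["tcp_rot"][1],s["tcp_rot"][0]))
print("d to start",1e3*(np.array([.5386,.332,.098])-s["eef_pos"]))
```

```text
[0.53586747 0.33554259 0.26370204] [-2.49705465 -1.90198179  0.01497451] 1.3018817685272341
d to start [   2.7325258    -3.54258768 -165.70203614]
```

step_arm --increments '[[[1,-2,-30],[0,0,0]],[[1,-2,-30],[0,0,0]],[[0,0,-30],[0,0,0]],[[0,0,-30],[0,0,0]],[[0,0,-25],[0,0,0]],[[0,0,-15],[0,0,0]],[[0,0,-5],[0,0,0]],[[0,0,0],[0,0,0]]]'

```text
time: 11.12
eef_pos: [0.54, 0.3293, 0.103]
tcp_rot: [0.797, 0.604, -0.002, -0.001]
contact_force: [-0.6, 0.6, 0.5]
opening: -0.003
finger_force: 0.0
```

Run:
```python
from h import *
s=readout.get_state();p=s["eef_pos"];print(p,s["contact_force"],2*np.arctan2(s["tcp_rot"][1],s["tcp_rot"][0]))
O=np.array([.5565,.278])
def pos(f,off=.0195):
    u=np.array([np.cos(f),np.sin(f)]);n=np.array([-u[1],u[0]]);return O+.047*u+off*n
f=np.radians(74.1);print("touch",(1e3*(pos(f)-p[:2])).round(1));pr=pos(f)
for k in range(1,23):
    q=pos(f-.05*k);print(k,round(np.degrees(f-.05*k),1),(1e3*(q-pr)).round(1));pr=q
```

```text
[0.5400002  0.32926726 0.10296779] [-0.63044455  0.58176098  0.51971079] 1.2975851325705672
touch [10.6 -0.7]
1 71.2 [2.5 0.2]
2 68.4 [2.5 0.1]
3 65.5 [ 2.5 -0. ]
4 62.6 [ 2.5 -0.2]
5 59.8 [ 2.5 -0.3]
6 56.9 [ 2.5 -0.4]
7 54.0 [ 2.5 -0.5]
8 51.2 [ 2.5 -0.7]
9 48.3 [ 2.4 -0.8]
10 45.5 [ 2.4 -0.9]
11 42.6 [ 2.3 -1. ]
12 39.7 [ 2.3 -1.1]
13 36.9 [ 2.2 -1.2]
14 34.0 [ 2.2 -1.3]
15 31.1 [ 2.1 -1.5]
16 28.3 [ 2.  -1.6]
17 25.4 [ 1.9 -1.7]
18 22.5 [ 1.8 -1.8]
19 19.7 [ 1.8 -1.8]
20 16.8 [ 1.7 -1.9]
21 13.9 [ 1.6 -2. ]
22 11.1 [ 1.5 -2.1]
```

step_arm --increments '[[[3,0,-5],[0,0,0]],[[3,0,0],[0,0,0]],[[3,-0.5,0],[0,0,0]],[[2,0,0],[0,0,-0.02]],[[2.5,0.2,0],[0,0,-0.05]],[[2.5,0.1,0],[0,0,-0.05]],[[2.5,0,0],[0,0,-0.05]],[[2.5,-0.2,0],[0,0,-0.05]]]'

```text
time: 11.78
eef_pos: [0.5625, 0.3298, 0.1014]
tcp_rot: [0.859, 0.512, -0.0, -0.0]
contact_force: [-4.1, -0.1, 3.6]
opening: 0.0
finger_force: 1.7
```

step_arm --increments '[[[2.5,-0.3,0],[0,0,-0.05]],[[2.5,-0.4,0],[0,0,-0.05]],[[2.5,-0.5,0],[0,0,-0.05]],[[2.5,-0.7,0],[0,0,-0.05]],[[2.4,-0.8,0],[0,0,-0.05]],[[2.4,-0.9,0],[0,0,-0.05]],[[2.3,-1,0],[0,0,-0.05]],[[2.3,-1.1,0],[0,0,-0.05]]]'

```text
time: 12.45
eef_pos: [0.5817, 0.3244, 0.1011]
tcp_rot: [0.944, 0.331, -0.0, -0.0]
contact_force: [-3.2, 0.1, 1.5]
opening: 0.003
finger_force: 1.4
```

Run:
```python
from h import *
s=readout.get_state();p=s["eef_pos"];print(p,s["contact_force"],np.degrees(2*np.arctan2(s["tcp_rot"][1],s["tcp_rot"][0])))
d=p[:2]-np.array([.5565,.278]);r=np.hypot(*d);a=np.degrees(np.arctan2(d[1],d[0]));print(r,a,[a-np.degrees(np.arcsin(o/r)) for o in(.015,.0195)])
```

```text
[0.58166792 0.32435245 0.10112626] [-3.23359396  0.10373653  1.49856145] 38.636781711347936
0.05274441927845273 61.49943437351631 [np.float64(44.97702841685303), np.float64(39.80186382787229)]
```

step_arm --increments '[[[1.7,-1.8,-1],[0,0,-0.05]],[[1.7,-1.8,-1],[0,0,-0.05]],[[1.6,-1.9,0],[0,0,-0.05]],[[1.6,-2,0],[0,0,-0.05]],[[1.9,-1.7,0],[0,0,-0.05]],[[1.8,-1.8,0],[0,0,-0.05]]]'

```text
time: 12.95
eef_pos: [0.5939, 0.3145, 0.1005]
tcp_rot: [0.983, 0.186, 0.003, -0.001]
contact_force: [-1.3, 2.2, 3.2]
opening: -0.003
finger_force: 1.8
```

Run:
```python
from h import *
s=readout.get_state();p=s["eef_pos"];print(p,s["contact_force"],np.degrees(2*np.arctan2(s["tcp_rot"][1],s["tcp_rot"][0])))
d=p[:2]-np.array([.5565,.278]);r=np.hypot(*d);a=np.degrees(np.arctan2(d[1],d[0]));print(r,a,[a-np.degrees(np.arcsin(o/r)) for o in(.015,.0195)])
```

```text
[0.59391317 0.314517   0.10049686] [-1.26350759  2.22769737  3.19073318] 21.445767072886618
0.052280361118383814 44.305505739733576 [np.float64(27.63217700191182), np.float64(22.40543010439396)]
```

step_arm --increments '[[[0.8,-2,0],[0,0,-0.04]],[[0.8,-2,0],[0,0,-0.04]],[[0.5,-1.5,0],[0,0,0]],[[0.3,-1,0],[0,0,0]]]'

```text
time: 13.28
eef_pos: [0.596, 0.3111, 0.1006]
tcp_rot: [0.989, 0.147, 0.004, -0.005]
contact_force: [0.0, 14.2, 1.3]
opening: 0.0
finger_force: 6.2
```

step_arm --increments '[[[0.3,-1,0],[0,0,0]],[[0.3,-1,0],[0,0,0]]]'

```text
time: 13.45
eef_pos: [0.5961, 0.3109, 0.1007]
tcp_rot: [0.989, 0.147, 0.004, -0.007]
contact_force: [-1.4, 17.3, 0.4]
opening: 0.002
finger_force: 8.2
```

The lever has stalled at its stop: 17 N and no more motion. I'll back off, lift clear and check by numbers.

step_arm --increments '[[[-1,4,0],[0,0,0]],[[-3,10,0],[0,0,0]],[[0,5,20],[0,0,0]],[[0,0,40],[0,0,0]],[[0,0,40],[0,0,0]],[[0,-10,40],[0,0,0]],[[0,-20,40],[0,0,0]],[[-5,-20,35],[0,0,0]]]'

```text
time: 14.12
eef_pos: [0.5865, 0.2748, 0.3133]
tcp_rot: [0.989, 0.149, 0.001, 0.0]
contact_force: [1.2, -0.6, 0.2]
opening: -0.001
finger_force: 0.0
```

step_arm --increments '[[[0,-30,0],[0,0,0]],[[0,-20,0],[0,0,0]],[[0,0,0],[0,0,0]],[[0,0,0],[0,0,0]]]'

```text
time: 14.45
eef_pos: [0.5862, 0.2241, 0.3106]
tcp_rot: [0.989, 0.147, 0.0, -0.0]
contact_force: [0.2, 0.5, 0.2]
opening: 0.002
finger_force: 0.0
```

Run:
```python
from h import *
s=readout.get_state();im=cams.read_camera("wrist");print(s["eef_pos"],s["contact_force"])
cv2.imwrite("pics/w8.png",im[:,:,::-1]);pickle.dump(s,open("w8.pkl","wb"));C=cam("wrist",s)
g=cv2.cvtColor(im,cv2.COLOR_RGB2GRAY);O=np.array([.5565,.278])
def pol(r,a,z):return (*(O+r*np.array([np.cos(np.radians(a)),np.sin(np.radians(a))])),z)
print("post",proj(C,(*O,.12)),"knob",proj(C,pol(.07,17,.108)),"loupe",proj(C,pol(.125,273.3,.09)))
def dark(r,z):
    v=[]
    for a in np.arange(-10,95,1.):
        u=proj(C,pol(r,a,z));v.append(cv2.getRectSubPix(g,(3,3),u).mean())
    v=np.array(v);w=v<60;return np.arange(-10,95,1.)[w]
for r in(.04,.05,.06,.07):print(r,dark(r,.112))
u,v=proj(C,pol(.125,273.3,.09));x,y=int(u)-45,int(v)-45
c=cv2.HoughCircles(cv2.medianBlur(g[y:y+90,x:x+90],3),cv2.HOUGH_GRADIENT,1,30,param1=80,param2=15,minRadius=9,maxRadius=26)
for k in (c[0] if c is not None else []):
    L=atz(C,x+k[0],y+k[1],.09)[:2];d=L-O;print("circ",k+[x,y,0],L,np.degrees(np.arctan2(d[1],d[0]))%360,np.hypot(*d))
```

```text
[0.58618761 0.22411809 0.31061128] [0.1906315  0.47689723 0.16522993]
post (np.float64(226.71297604607201), np.float64(196.08471677391123)) knob (np.float64(225.54189828916128), np.float64(129.20934072952554)) loupe (np.float64(333.68191113579155), np.float64(214.41890923027083))
0.04 []
0.05 []
0.06 []
0.07 []
circ [331.5 207.5  15.5] [0.57104381 0.15852731] 276.94065719503624 0.12035466461612274
circ [309.5        184.5         17.20000076] [0.58984826 0.19224058] 291.2489817490301 0.09201512886606159
circ [303.5        227.5          9.60000038] [0.53746354 0.1827046 ] 258.70314455963575 0.09717818282717516
```

Run:
```python
from h import *
s=pickle.load(open("w8.pkl","rb"));C=cam("wrist",s);im=cv2.imread("pics/w8.png");g=cv2.cvtColor(im,cv2.COLOR_BGR2GRAY);O=np.array([.5565,.278])
ang=lambda d:np.degrees(np.arctan2(d[1],d[0]))%360
# ascii map of post/lever/loupe
for y in range(90,250,5):
    print(y,''.join('%X'%(int(g[y:y+5,x:x+5].mean())//16) for x in range(180,390,4)))
```

```text
90 9999999999999A999A9999999999999999A999999999999999999
95 9999A999999999999999999999999A9999A999999999999999999
100 999999A99999999999A99999A999999999999999A999999999999
105 999999889A99999999A99999999999A9999999999999999999999
110 9999999999999999999999999999999999999999999AA99999999
115 99999AA98999999A99999999999999999999AA999999999999999
120 9999999998557999999AA999999999999999AA999999A99999999
125 9999AA9995444778CC9999999999999999999999999999A999999
130 999AAA9995444689BCC9888898889999999999999999999999999
135 9999999998447A9ABCDB9989899989999999999999A99999AB999
140 9999999999547B9BDDDDA88889999999999999999999999999999
145 99999999BC547B9BDDDDC99989999999999999999999999999A99
150 9AA999BDDC646B9BDDDDDC9999999999999999999999999999999
155 9AA9BDDDDD646A89CDDDDDB9999999999999999A9999A99999999
160 99BCDDDDDD74465668BDDDD97778999999999BB9999AA99999999
165 9ADBADDDDD74466555699A9876667889988ACBBA999999A999999
170 99ADDDDDDB54499655679999876766767989CBCC9999999999999
175 999BDDDDDD84467865568999987777789A99BDDDB9999A9999999
180 99A9BDDDEC64456A9655899999778889DDB9BDDDDB99999999999
185 99A99CDDC6555446A8778999998889ADDEDCBCDDDCA999A999999
190 99999ACDA5AC7445ADDCBAA988899ADEDDDD98ACDDC9999999999
195 999999ACA6EEA447BDDDDDDDDCBA99BCDCC9AABDDDDB999999999
200 9999999AC779646A99AABCDDDDDDDDCBBBA96556CEDDA99999999
205 999999A9ACA89ACA99A99999ABBCDDDDDEA5AEEB7CEDC99999999
210 99A999AA9BDDDDDB99A9999999999AABCD88EEED89EDDB99AA999
215 9999999999BDDDCB99CCCCCBBBBAAA9AAA97CDCB7BEDDDA99A998
220 99999999999BCCDB99CDDDDDDDDDDDDDA9B769978EDDDDCAA9998
225 9999999999BCDDDB99CDDDDDDCCDDDDC99CCBAACEDDDDCAB99998
230 99999999BCDDDDDB99CDDDCCDEEDDCDC99CDDDDDDDDDDCAA99997
235 999999BCDCCDDDDB9ADDDDEFFFFFFEDB99CDDDDDDDDDCB9999997
240 999ABDCA9889BCDA99ABBEEDDDDDDEFB9ADDDDDDDDCA99999AA98
245 99BBCCBCDDCA88BA9999AC9774577BEC9ADDDDDDBA99999999AA8
```

Run:
```python
from h import *
O=np.array([.5565,.278]);ang=lambda d:np.degrees(np.arctan2(d[1],d[0]))%360
for n in("w7","w8"):
    C=cam("wrist",pickle.load(open(n+".pkl","rb")));g=cv2.cvtColor(cv2.imread(f"pics/{n}.png"),cv2.COLOR_BGR2GRAY)
    u,v=proj(C,(.5635,.154,.09));x,y=int(u)-26,int(v)-26;w=g[y:y+52,x:x+52]
    for th in(90,105,115):
        k,l,st,ce=cv2.connectedComponentsWithStats((w<th).astype(np.uint8))
        i=1+np.argmax(st[1:,4]);c=cv2.minEnclosingCircle(np.argwhere(l==i)[:,::-1].astype(np.float32))
        L=atz(C,x+c[0][0],y+c[0][1],.091)[:2];print(n,th,st[i],np.round(c[0],1)+[x,y],c[1],L.round(4),ang(L-O))
    if n=="w8":
        for r in range(195,232,2):print(r,' '.join('%3d'%q for q in g[r,312:356:2]))
        # bar mid-line from bright profile across bar
        for rr in(.06,.08):
            b=[];A=np.arange(260,287,.5)
            for a in A:
                p=(O[0]+rr*np.cos(np.radians(a)),O[1]+rr*np.sin(np.radians(a)),.0845);b.append(int(cv2.getRectSubPix(g,(1,1),proj(C,p))[0,0]))
            print(rr,list(zip(A.tolist(),b)))
```

```text
w7 90 [ 14  10  27  29 153] [286.9 174.2] 14.345173835754395 [0.5644 0.1566] 273.7345100902244
w7 105 [ 13  10  29  29 261] [286.6 174.4] 14.850015640258789 [0.5641 0.1563] 273.5875947184104
w7 115 [ 13  10  29  30 297] [286.8 174.2] 14.968585014343262 [0.5644 0.1566] 273.71913005433146
w8 90 [ 12  12  27  26 154] [331.8 213. ] 13.224912643432617 [0.565  0.1562] 273.9912883373888
w8 105 [ 11  12  28  27 227] [331.7 212.9] 13.731427192687988 [0.565  0.1563] 273.98826037649485
w8 115 [ 11  12  28  27 255] [331.7 213.1] 13.846967697143555 [0.5648 0.1562] 273.89925079484794
195 218 212 204 199 198 175 137 131 134 140 142 149 163 189 208 216 217 219 218 217 196 152
197 215 201 201 213 173 134 144 164 187 193 187 212 239 234 201 197 215 216 216 217 213 172
199 200 200 203 185 143 160 198 190 163 131 125 156 189 233 243 237 219 216 215 216 217 197
201 152 164 174 144 172 194 156 100  74  70  70  72  77 102 159 236 242 219 215 216 217 214
203 177 167 171 171 195 134  75  70  78  81  89  86  90  86  81 168 245 240 216 216 216 216
205 218 230 244 199 136  74  75  90 145 185 216 215 193 131  92
[... 2048 characters left out ...]
 (262.0, 156), (262.5, 151), (263.0, 151), (263.5, 151), (264.0, 151), (264.5, 150), (265.0, 149), (265.5, 148), (266.0, 148), (266.5, 148), (267.0, 149), (267.5, 154), (268.0, 166), (268.5, 179), (269.0, 194), (269.5, 206), (270.0, 213), (270.5, 217), (271.0, 218), (271.5, 218), (272.0, 218), (272.5, 218), (273.0, 217), (273.5, 217), (274.0, 217), (274.5, 218), (275.0, 218), (275.5, 219), (276.0, 217), (276.5, 213), (277.0, 201), (277.5, 186), (278.0, 167), (278.5, 149), (279.0, 141), (279.5, 136), (280.0, 139), (280.5, 145), (281.0, 155), (281.5, 168), (282.0, 183), (282.5, 194), (283.0, 203), (283.5, 203), (284.0, 198), (284.5, 189), (285.0, 175), (285.5, 161), (286.0, 152), (286.5, 145)]
```

The lever knob is at (225,128), where it was predicted for the stop (225.5,129). The loupe is unchanged at about 273.5° over the lock at about 273.4°, and the tool is clear of everything.

```bash
python3 -c "
from plant import sign_off
print(sign_off())"
```

```text
the job is handed in; nothing more can be done
None
```

The loupe is centred over the brass lock cylinder to within about 1–2 mm across the arm; it may sit about 5 mm off along the arm, which the swing cannot change. The clamp lever is pushed to its stop, the tool is clear, and the job was handed in at about 14.5 s.

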